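Set out two preserving kits from the cooling rack

TASK

Make up two bottling kits from the sterilised stock on the cooling rack: in the rectangular pan the tall jar, the lid that fits it and the funnel, and on the round board the squat jar and the lid that fits it. Everything stands side by side, wholly and flat on the floor of the pan or on the board, nothing stacked, and kept the way up it is now (jars mouth down, lids lining up, funnel wide end down). The jars are glass, so do not drop them or knock them over, and leave the round-bellied jar and its middle-sized lid where they are on the rack.

Things in the scene. Friction and masses are not known exactly. Their poses are not given: they have to be found in the camera images.
- tall_jar: Tall jar, 130 mm high, the tallest of the three jars. Clear glass, stands upside down: origin at the middle of its mouth (the end it stands on), z up towards its base. Neck 43 mm wide for the first 16 mm, sloping shoulder up to 42 mm, then a straight round body 58 mm wide from 42 to 122 mm. About 0.19 kg; standing on its narrow mouth it tips easily if knocked.
- squat_jar: Squat straight-sided jar, 70 mm high, the lowest of the three jars, with a leftover paper label on one side. Clear glass, stands upside down: origin at the middle of its mouth (the end it stands on), z up towards its base. Mouth 62 mm wide for the first 13 mm, then a round body 66 mm wide from 17 to 64 mm. About 0.15 kg.
- funnel: Steel filling funnel, 80 mm high, standing wide end down: origin at the middle of the wide end, z up. Rim 84 mm wide at the bottom, a cone up to 40 mm, above it the spout, 38 mm wide at its foot and 34 mm at the top. About 0.07 kg. Take it by the spout.
- small_lid: Smallest of the three lids, 46 mm wide; fits the 43 mm neck of the tall jar. Gold-coloured metal, white lining, 14 mm high, lies open side up: origin at the middle of its underside, z up. About 15 g.
- wide_lid: Widest of the three lids, 66 mm wide; fits the 62 mm mouth of the squat jar. Gold-coloured metal, white lining, 14 mm high, lies open side up: origin at the middle of its underside, z up. About 17 g.
- spare_jar: Not needed: round-bellied jar, 96 mm high, 74 mm wide at the belly (42 to 56 mm up), narrowing to a 34 mm base at the top. Clear glass, stands upside down: origin at the middle of its mouth (the end it stands on), z up towards its base.
- spare_lid: Not needed: middle-sized lid, 56 mm wide, of the round-bellied jar. Gold-coloured metal, white lining, 14 mm high, lies open side up: origin at the middle of its underside, z up.
- pan: Rectangular aluminium baking pan, 280 mm long (its x) and 170 mm wide (its y), fixed on the worktop: origin at the middle of its underside, z up. Rim 18 mm high (21 mm with its rolled edge), walls and floor 3 mm thick, so its floor is 274 by 164 mm and 3 mm above the worktop.
- board: Round wooden board, 240 mm across and 18 mm thick, no rim, fixed on the worktop: origin at the middle of its underside, z up.
- rack: Wire cooling rack, 300 mm (its x) by 330 mm (its y), fixed: origin at the middle of its underside on the worktop, z up. Its wires' tops are 20 mm above the worktop; all jars, lids and the funnel stand on it at the start, about 110 mm apart: the lids in the row nearest the robot, the funnel and jars behind (one in the middle, three in the far row).
Not all that is in view belongs to the job. What is shaped like the wide_lid but green or orange is not meant. What is shaped like the funnel but pink is not meant.

How it is judged:
By the outcome, as a careful person would: the job done as asked, in the order asked, and still so for the second after the job is handed in, with the robot touching nothing.
It also fails if it takes over 117 s, if anything falls off the work surface, if the arm or the gripper's body presses on something with over 40 N, if the wrist force passes 120 N, or if a joint passes its speed limit or range.

ROBOT

A 6-joint arm with a two-finger parallel gripper is mounted at the origin on the work surface. World frame = base frame: x ahead of the robot, y to its left, z up, the work surface at z = 0. Lengths are in m, angles in rad, forces in N, time in s.
With the tool pointing down it reaches from about 0.35 to 0.975 m from the base axis. Payload 4.9 kg.
Tool frame: the origin (TCP) lies midway between the tips of the shut fingers; the grasp point (between the pads) lies ctrl.tcp_to_grasp behind it (ctrl.tcp_to_grasp is the distance from the TCP to the grasp point, in m); z points along the fingers, y is the direction in which the jaws open and shut (so a half turn about z gives the same grasp; the last joint's range is limited). The gripper opens to 85 mm and grips with 20 to 120 N. Pads are 22 mm wide; open, the fingers measure 114 mm over their backs; the gripper's body (76 mm by 85 mm) begins 54 mm behind the grasp point. The pads swing forward as they close: fully open they stand 13 mm farther back than shut.
Start: joints at [-1.373, 0.053, 1.613, -0, 1.476, -0.119], TCP at [0.195, -0.594, 0.231] pointing down, gripper open.
Joint ranges: [-3.01, 3.01], [-1.01, 2.22], [0.06, 2.58], [-1.02, 4.17], [0.09, 2.62], [-3.14, 3.14]. Speed limits (rad/s): [2.57, 2.57, 3.14, 3.14, 3.14, 3.14].

INTERFACE

Orientations are given as a rotation vector (axis times angle).
In Python, from station import ctrl, get_image, calibration, finish_job, models gives the robot as it stands.
- The arm moves only by the shell command python3 -m creep 'ROWS' [FORCE]. ROWS is JSON, a list of rows, each a list of 7 numbers: the opening, from 0 (shut) to 1 (fully open), then the shift along the tool's x, y, z in m, then the turn, a rotation vector about the tool's x, y, z in degrees. A call has 1 to 20 rows; each row shifts and turns the commanded pose from where the row before left it, along the tool's axes as they then stand; what a row does not reach is not made up. A row lasts 1/10 s, in which the tool goes at most 50 mm and 8.59 degrees, less where a joint would pass 70% of its speed; a pose out of reach is approached as far as the arm can. A call with a gripper value outside its range is refused whole. The fingers move at their own pace and stop on an object; FORCE is the grip in N (left out, the last holds). Time passes only in rows, so rows that do not move let the fingers close. It gives the time, the measured TCP pose, the force and the opening at its end, in the units of the state.
- ctrl.get_obs(): the state, without advancing time (a new reading comes with each control period).
- get_image(name): name is "side" or "top" or "wrist"; returns the picture (384x512x3 uint8, red, green, blue); there is no depth.
- calibration(name): a dict with "mtx" (3x3 intrinsics, pixels), "R" (3x3) and "t" (3): a world point X has camera coordinates R X + t. Camera axes: x right, y down, z forward; pixel columns grow to the right and rows downward; lengths in m; the calibration is good to about 2 mm. The wrist camera is an equidistant fisheye: a pixel r from the principal point sees the ray r / f radians off the axis. A picture is of the moment at which its call begins: read the wrist's pose just before it. calibration takes no time and is no camera call; for the wrist camera it gives the pose at the moment of the call.
- finish_job(): hands the job in, once; it reports no verdict.
Trained networks look in the newest picture that a camera, given by its name, has taken for a name from the list of things; names that differ only in an ending like _2 or _b are one class to them, and where a whole thing is asked for, a point or a joint stands for the part that bears it (a point fixed in the world has none). Each returns a list of dicts, best first, with "conf" (0 to 1); they miss things now and then, are a little off and sometimes report something else, mostly with a low value. They report only what shows in the picture. A call takes as long as a camera call. They do not tell look-alikes from the thing itself.
- models.search_frame(camera, name): "extent" ([left, top, right, bottom] in pixels, round what is visible of it).
The state is a dict: "t": time; "q": joint angles; "dq": joint speeds; "effort": joint torques, N m; "tool_pos": TCP position; "tool_rot": TCP orientation; "contact_force": force on the tool from outside, world axes, zero at the start; "wrist_torque": the same for the moment, N m; "opening": finger opening in m.
Only numpy, scipy, OpenCV 4.12 (cv2) and the standard library are available. Lean on these libraries where they do the work, as an engineer would, in place of code of your own. Each camera call takes 0.05 s, during which the arm holds its last target. There are 200 camera calls.

## Working session

There is one attempt and no reset: what is moved stays moved. The work goes in short steps, Python scripts to look and compute and a shell command to move; the robot and the scene stay as the last step left them, time stands still between calls to the robot, and variables do not carry over. Pictures are saved under pics/ and viewed, about 12 in all and at most 16, crops included, and the job is handed in when it is done.

```bash
ls; mkdir -p pics
python3 - <<'E'
from station import *
import cv2,numpy as np
print(ctrl.get_obs(), ctrl.tcp_to_grasp)
for c in ['top','side']:
    im=get_image(c); cv2.imwrite(f'pics/{c}0.png',cv2.resize(im[:,:,::-1],None,fx=1.5,fy=1.5))
    k=calibration(c); print(c,k)
    for n in ['tall_jar','squat_jar','funnel','small_lid','wide_lid','spare_jar','spare_lid','pan','board','rack']:
        print(n,[(round(d['conf'],2),np.round(d['extent']).tolist()) for d in models.search_frame(c,n) if d['conf']>.2])
E
```

```text
pics
{'t': 0.0, 'q': array([-1.37299055e+00,  5.33565485e-02,  1.61429314e+00,  2.72422590e-06,
        1.47600744e+00, -1.19023792e-01]), 'dq': array([-1.08289129e-03,  8.04691308e-04, -9.58016658e-06, -9.71279832e-04,
        8.79124307e-04,  1.79602016e-04]), 'effort': array([ 1.00858142e-03, -3.93676937e+01, -3.70179069e+01,  2.69324727e-05,
        7.06518869e-03, -4.88907645e-06]), 'tool_pos': array([ 0.19458555, -0.5932799 ,  0.23006373]), 'tool_rot': array([-3.10021842e+00, -4.95269944e-01,  1.23369545e-04]), 'contact_force': array([ 0.47165565,  0.4492789 , -0.16225644]), 'wrist_torque': array([-0.04281767, -0.00570399, -0.00132053]), 'opening': 0.08548936933534174} 0.0187
top {'mtx': array([[377.00211008,   0.        , 257.07774932],
       [  0.        , 377.00211008, 196.59460979],
       [  0.        ,   0.        ,   1.        ]]), 'R': array([[-1.36454222e-02, -9.99906896e-01,  4.52215405e-05],
       [-9.91023792e-01,  1.35181821e-02, -1.33000383e-01],
       [ 1.32987389e-01, -1.85966200e-03, -9.91115985e-01]]), 't': array([-0.00697233,  0.48605055,  0.88680363])}
ta
[... 944 characters left out ...]
[-0.44142029,  0.12240154,  1.32022238])}
tall_jar [(0.69, [314.0, 122.0, 338.0, 168.0])]
squat_jar [(0.94, [292.0, 167.0, 315.0, 200.0])]
funnel [(0.77, [319.0, 163.0, 349.0, 196.0]), (0.62, [209.0, 227.0, 246.0, 267.0]), (0.27, [254.0, 192.0, 273.0, 205.0])]
small_lid [(0.66, [256.0, 194.0, 270.0, 205.0])]
wide_lid [(0.92, [212.0, 188.0, 232.0, 210.0]), (0.8, [244.0, 166.0, 261.0, 182.0]), (0.46, [172.0, 139.0, 182.0, 142.0])]
spare_jar [(0.77, [336.0, 184.0, 365.0, 220.0])]
spare_lid [(0.72, [264.0, 218.0, 285.0, 235.0])]
pan [(0.77, [254.0, 259.0, 386.0, 335.0])]
board [(0.81, [216.0, 114.0, 290.0, 159.0])]
rack [(0.72, [239.0, 165.0, 370.0, 247.0]), (0.42, [264.0, 219.0, 282.0, 236.0])]
```

View pics/top0.png

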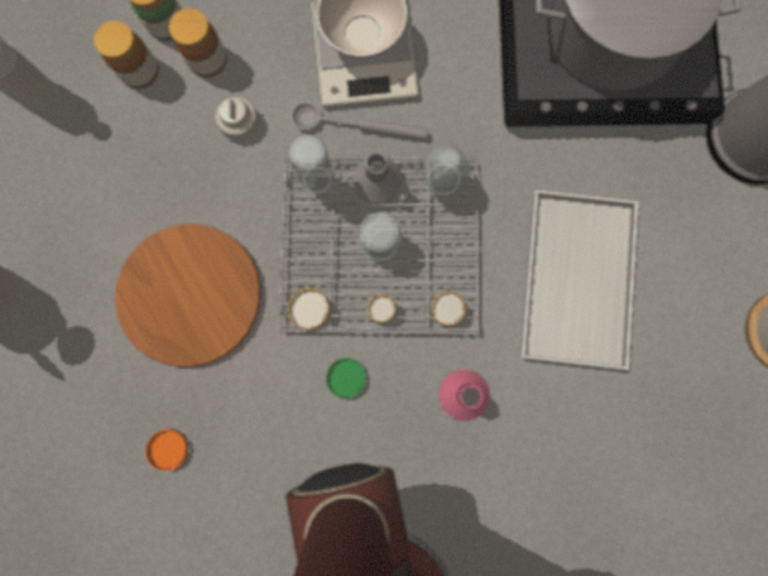

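View pics/side0.png

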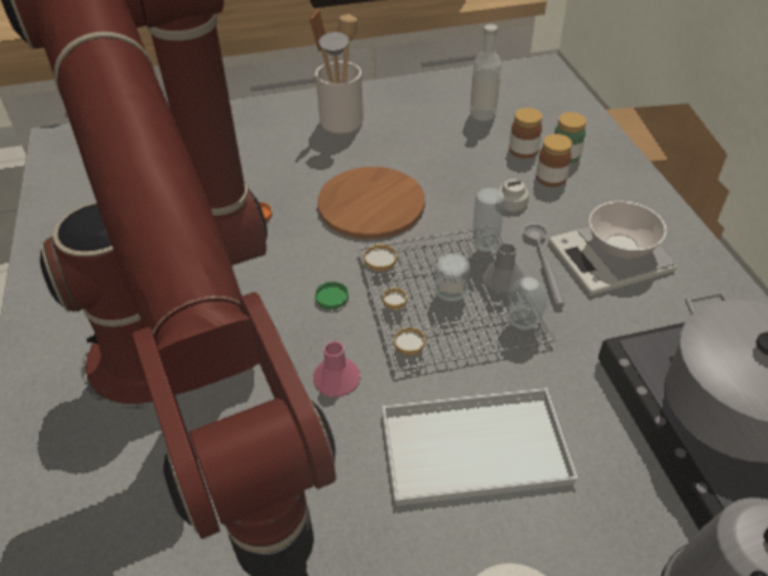

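The top view, at 1.5x scale, shows:
- **Far row:** tall jar (308,150), funnel (377,165), spare jar (444,168).
- **Middle:** squat jar (380,233).
- **Lids:** wide (309,309), small (382,308), spare (449,308).
- **Targets:** board on the left (188,295) and pan on the right (580,280).
- **Decoys:** the pink funnel and the green and orange lids lie off the rack.

I'll fit the known profiles to the boxes in both views.

```bash
cat > h.py <<'E'
from station import *
import cv2,numpy as np
from scipy.optimize import least_squares
from scipy.spatial.transform import Rotation as Ro
P=dict(tall_jar=[(0,.0215),(.016,.0215),(.042,.029),(.122,.029),(.130,.025)],
 squat_jar=[(0,.031),(.013,.031),(.017,.033),(.064,.033),(.07,.029)],
 funnel=[(0,.042),(.04,.019),(.08,.017)],small_lid=[(0,.023),(.014,.023)],wide_lid=[(0,.033),(.014,.033)],spare_lid=[(0,.028),(.014,.028)],
 spare_jar=[(0,.025),(.042,.037),(.056,.037),(.096,.017)],board=[(0,.12),(.018,.12)])
def proj(X,k,fish=False):
    c=X@k['R'].T+k['t']; K=k['mtx']
    if fish:
        r=np.hypot(c[:,0],c[:,1]);th=np.arctan2(r,c[:,2]);s=th/np.maximum(r,1e-9)
        return np.c_[K[0,0]*c[:,0]*s+K[0,2],K[1,1]*c[:,1]*s+K[1,2]]
    p=c@K.T; return p[:,:2]/p[:,2:]
A=np.linspace(0,2*np.pi,48,endpoint=False)
def pts(n): return np.vstack([np.c_[r*np.cos(A),r*np.sin(A),0*A+z] for z,r in P[n]])
def ext(n,p,k,f=False):
    u=proj(pts(n)+p,k,f); return np.r_[u.min(0),u.max(0)]
def fit(n,views,z=None,x0=(.6,0,.02)):  # views: (box,k,fish)
    g=lambda v: np.concatenate([ext(n,np.r_[v[:2],z if z is not None else v[2]],k,f)-b for b,k,f in views])
    s=least_squares(g,x0 if z is None else x0[:2],loss='soft_l1',f_scale=2)
    return np.r_[s.x[:2],z if z is not None else s.x[2]],np.sqrt(np.mean(g(s.x)**2))
def plane(u,k,z):
    d=k['R'].T@np.linalg.inv(k['mtx'])@np.r_[u,1]; o=-k['R'].T@k['t']; return (o+d*(z-o[2])/d[2])
E
python3 - <<'E'
from h import *
t,s=calibration('top'),calibration('side')
B=dict(tall_jar=([195,92,224,128],[314,122,338,168]),squat_jar=([240,142,268,174],[292,167,315,200]),
funnel=([235,102,273,134],[319,163,349,196]),small_lid=([246,198,265,217],[256,194,270,205]),
wide_lid=([193,192,222,219],[244,166,261,182]),spare_lid=([290,194,313,218],[264,218,285,235]),spare_jar=([285,97,316,136],[336,184,365,220]),board=([76,149,172,243],[216,114,290,159]))
for n,(a,b) in B.items():
    v=[(np.array(a),t,0),(np.array(b),s,0)]
    p,e=fit(n,v); q,e2=fit(n,v,z=0. if n=='board' else .02)
    print(n,p.round(4),round(e,1),'zfix',q.round(4),round(e2,1))
c=[plane(np.array(u)/1.5,t,.021) for u in [(536,192),(638,202),(628,370),(523,360)]]
print(np.round(c,3),np.mean(c,0),)
d=[plane(np.array(u)/1.5,s,.021) for u in [(384,403),(551,391),(574,487),(395,502)]]
print(np.round(d,3),np.mean(d,0))
print(Ro.from_rotvec(ctrl.get_obs()['tool_rot']).as_matrix().round(3), calibration('wrist'))
E
```

```text
tall_jar [0.6804 0.0912 0.0314] 1.3 zfix [0.6839 0.0942 0.02  ] 1.7
squat_jar [ 0.5776 -0.008   0.0268] 1.4 zfix [ 0.5795 -0.0067  0.02  ] 1.5
funnel [ 0.6822 -0.0081  0.0247] 1.6 zfix [ 0.684  -0.0057  0.02  ] 1.7
small_lid [ 0.4615 -0.0096  0.0217] 1.4 zfix [ 0.4617 -0.0094  0.02  ] 1.5
wide_lid [0.4664 0.1086 0.0145] 1.5 zfix [0.4657 0.1069 0.02  ] 1.6
spare_lid [ 0.4638 -0.1208  0.0302] 1.1 zfix [ 0.4651 -0.1198  0.02  ] 1.7
spare_jar [ 0.6779 -0.12    0.028 ] 2.1 zfix [ 0.6804 -0.1188  0.02  ] 2.3
board [ 0.5037  0.3251 -0.0199] 2.7 zfix [0.501 0.316 0.   ] 3.1
[[ 0.659 -0.27   0.021]
 [ 0.639 -0.441  0.021]
 [ 0.36  -0.404  0.021]
 [ 0.378 -0.235  0.021]] [ 0.50900463 -0.33725693  0.021     ]
[[ 0.389 -0.229  0.021]
 [ 0.669 -0.279  0.021]
 [ 0.63  -0.454  0.021]
 [ 0.36  -0.408  0.021]] [ 0.51195525 -0.34264024  0.021     ]
[[ 0.95   0.312 -0.   ]
 [ 0.312 -0.95  -0.   ]
 [-0.     0.    -1.   ]] {'mtx': array([[297.31863964,   0.        , 252.00130698],
       [  0.        , 297.31863964, 190.8102409 ],
       [  0.        ,   0.        ,   1.        ]]), 'R': array([[ 3.11420211e-01, -9.50272005e-01, -7.54864491e-04],
       [-9.00407695e-01, -2.95332589e-01,  3.19444274e-01],
       [-3.03781887e-01, -9.88017173e-02, -9.47604763e-01]]), 't': array([-0.62553785, -0.04127803,  0.3801161 ])}
```

```bash
python3 -m creep '[[1,0,0,-0.02,0,0,6.07],[1,0,0,-0.02,0,0,6.07],[1,0,0,-0.02,0,0,6.07],[1,0.0244,-0.0352,0,0,0,0],[1,0.0244,-0.0352,0,0,0,0],[1,0.0244,-0.0352,0,0,0,0],[1,0.0244,-0.0352,0,0,0,0],[1,0.0244,-0.0352,0,0,0,0],[1,0.0244,-0.0352,0,0,0,0],[1,0.0244,-0.0352,0,0,0,0],[1,0.0244,-0.0352,0,0,0,0],[1,0.0244,-0.0352,0,0,0,0],[1,0.0244,-0.0352,0,0,0,0],[1,0.0244,-0.0352,0,0,0,0],[1,0.0244,-0.0352,0,0,0,0],[1,0.0244,-0.0352,0,0,0,0],[1,0.0244,-0.0352,0,0,0,0],[1,0.0244,-0.0352,0,0,0,0],[1,0,0,0,0,0,0]]'
cat > look.py <<'E'
import sys
from h import *
name=sys.argv[1]; ns=sys.argv[2:]
k=calibration('wrist'); im=get_image('wrist'); cv2.imwrite(f'pics/{name}.png',im[:,:,::-1])
o=ctrl.get_obs(); print('tcp',o['tool_pos'].round(4),'yaw',Ro.from_rotvec(o['tool_rot']).as_matrix()[:,0].round(4))
for n in ns:
    for d in models.search_frame('wrist',n)[:3]:
        if d['conf']<.3: continue
        b=np.array(d['extent']); s=''
        if n in P: 
            q,e=fit(n,[(b,k,1)],z=0. if n=='board' else .02,x0=(o['tool_pos'][0],o['tool_pos'][1],.02)); s=f'{q.round(4)} rms {e:.1f}'
        print(n,round(d['conf'],2),b.round().tolist(),s)
E
python3 look.py w1 tall_jar squat_jar funnel small_lid wide_lid spare_jar spare_lid
```

```text
t: 3.0
tool_pos: [0.5629, -0.0625, 0.2911]
tool_rot: [-3.14, -0.007, -0.0]
contact_force: [0.4, 0.4, -0.3]
opening: 0.0855
tcp [ 0.5619 -0.0643  0.2911] yaw [ 1.0e+00  2.8e-03 -6.0e-04]
tall_jar 0.96 [76.0, 35.0, 152.0, 95.0] [0.6852 0.0987 0.02  ] rms 2.4
squat_jar 0.95 [176.0, 117.0, 234.0, 175.0] [ 0.5815 -0.0045  0.02  ] rms 0.4
squat_jar 0.48 [116.0, 197.0, 165.0, 238.0] [0.4709 0.0992 0.02  ] rms 6.5
funnel 0.78 [273.0, 267.0, 319.0, 322.0] [ 0.3351 -0.1392  0.02  ] rms 1.8
funnel 0.6 [181.0, 36.0, 237.0, 96.0] [ 0.686  -0.0027  0.02  ] rms 1.4
small_lid 0.95 [199.0, 201.0, 228.0, 232.0] [ 0.4674 -0.0054  0.02  ] rms 1.2
wide_lid 0.83 [117.0, 197.0, 160.0, 237.0] [0.4631 0.1154 0.02  ] rms 0.8
wide_lid 0.68 [172.0, 251.0, 207.0, 286.0] [0.3718 0.0404 0.02  ] rms 1.9
wide_lid 0.55 [52.0, 286.0, 71.0, 307.0] [0.2697 0.341  0.02  ] rms 4.7
spare_jar 0.79 [259.0, 34.0, 325.0, 92.0] [ 0.6845 -0.1102  0.02  ] rms 1.5
spare_lid 0.56 [267.0, 197.0, 304.0, 235.0] [ 0.4689 -0.1126  0.02  ] rms 0.7
```

View pics/w1.png

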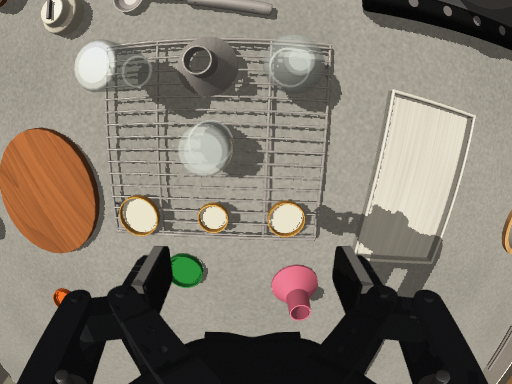

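The sharp wrist view agrees with the fixed cameras to about 5 mm: tall jar top (96,66), squat jar (206,147), lids along row 215, pan on the right. I'll look at the tall jar from nearer.

```bash
python3 -m creep '[[1,0.015,-0.04,0,0,0,0],[1,0.015,-0.04,0,0,0,0],[1,0.015,-0.04,0,0,0,0],[1,0.015,-0.04,0,0,0,0],[1,0,0,0,0,0,0],[1,0,0,0,0,0,0]]'; python3 look.py w2 tall_jar squat_jar funnel board
python3 - <<'E'
import cv2
im=cv2.imread('pics/w2.png');cv2.imwrite('pics/w2z.png',cv2.resize(im[:260,60:400],None,fx=2,fy=2))
E
```

```text
t: 4.0
tool_pos: [0.6214, 0.0938, 0.2911]
tool_rot: [3.141, -0.001, -0.001]
contact_force: [0.6, -0.3, 0.6]
opening: 0.0854
tcp [0.6213 0.093  0.2912] yaw [ 1.0e+00 -1.5e-03 -3.0e-04]
tall_jar 0.73 [221.0, 80.0, 277.0, 142.0] [0.6868 0.0963 0.02  ] rms 1.7
squat_jar 0.78 [300.0, 159.0, 355.0, 219.0] [ 0.5807 -0.0077  0.02  ] rms 0.4
funnel 0.74 [204.0, 73.0, 428.0, 272.0] [0.6825 0.0893 0.02  ] rms 98.1
funnel 0.63 [290.0, 77.0, 347.0, 139.0] [ 6.864e-01 -3.000e-04  2.000e-02] rms 1.1
board 0.94 [59.0, 156.0, 192.0, 281.0] [0.5004 0.3133 0.    ] rms 2.8
```

View pics/w2z.png

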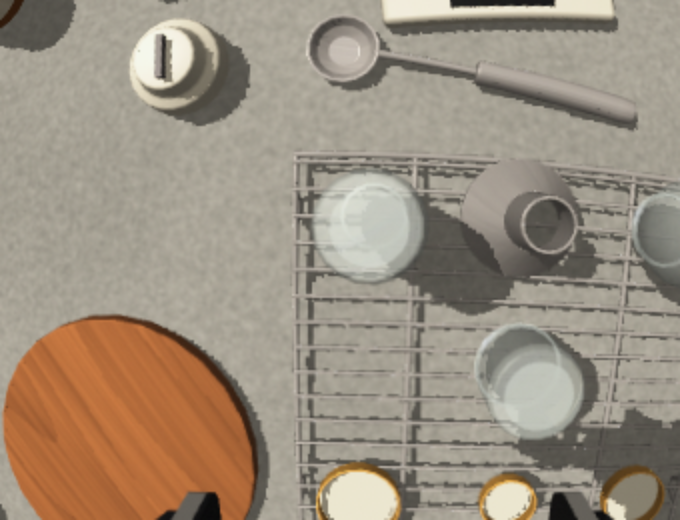

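Seen almost from above, the tall jar is a circle at about (244.5,113.5) with radius 27.5 in full-picture pixels. I'll check its height and position from the two wrist views together.

Run:
```python
from h import *
k2=calibration('wrist'); p2=ctrl.get_obs()['tool_pos']
k1=dict(k2); C=-k2['R'].T@k2['t']; k1['t']=-k2['R']@(C+np.array([.5622,-.0634,.2911])-p2)
D=dict(tall_jar=([76,39,152,95],[217,84,272.5,141]),squat_jar=([176,117,234,175],[298,160,352,219]),funnel=([181,36,237,96],[290,78,349,139]))
for n,(a,b) in D.items():
    a,b=map(np.array,(a,b))
    for v in ([(a,k1,1),(b,k2,1)],[(b,k2,1)]):
        for z in (None,.02): 
            q,e=fit(n,v,z=z,x0=(.6,.05,.02)); print(n,len(v),q.round(4),round(e,2))
    print(ext(n,fit(n,[(b,k2,1)],z=.02,x0=(.6,.05,.02))[0],k2,1).round(1))
```

```text
tall_jar 2 [0.685  0.0992 0.0133] 1.15
tall_jar 2 [0.6848 0.0976 0.02  ] 1.66
tall_jar 1 [0.6847 0.0991 0.0047] 0.56
tall_jar 1 [0.6856 0.0987 0.02  ] 1.57
[214.9  83.1 274.5 141.9]
squat_jar 2 [ 0.5809 -0.0054  0.0209] 0.71
squat_jar 2 [ 0.5807 -0.0054  0.02  ] 0.72
squat_jar 1 [ 0.5788 -0.0061  0.0166] 0.43
squat_jar 1 [ 0.5799 -0.0052  0.02  ] 0.49
[297.3 160.2 352.7 218.9]
funnel 2 [ 0.6856 -0.0038  0.0167] 1.28
funnel 2 [ 0.6855 -0.0033  0.02  ] 1.41
funnel 1 [ 0.6855 -0.0013  0.026 ] 0.5
funnel 1 [ 0.6853 -0.0028  0.02  ] 0.68
[290.   78.9 349.  138. ]
```

```bash
python3 -m creep '[[1,0.032,-0.0025,0,0,0,0],[1,0.032,-0.002,0,0,0,0],[1,0,0,0.04,0,0,0],[1,0,0,0.04,0,0,0],[1,0,0,0.04,0,0,0],[1,0,0,0.04,0,0,0],[1,0,0,0.02,0,0,0],[1,0,0,0.019,0,0,0],[1,0,0,0,0,0,0],[1,0,0,0,0,0,0]]'; python3 look.py w3
```

```text
t: 5.25
tool_pos: [0.6859, 0.0977, 0.0932]
tool_rot: [-3.142, 0.003, -0.002]
contact_force: [0.5, -0.5, 0.4]
opening: 0.0856
tcp [0.6867 0.0979 0.0943] yaw [ 1.     -0.0014  0.0031]
```

View pics/w3.png

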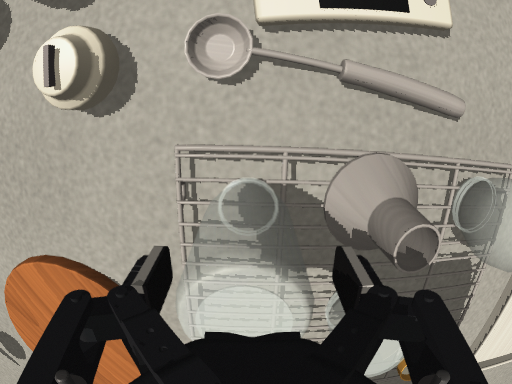

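The jar stands centred between the pads: mouth at (248,207), fingers at x 155 and 350. Closing.

```bash
python3 -m creep '[[0.6,0,0,0,0,0,0],[0.6,0,0,0,0,0,0],[0.6,0,0,0,0,0,0],[0.5,0,0,0,0,0,0],[0.5,0,0,0,0,0,0],[0.4,0,0,0,0,0,0],[0.4,0,0,0,0,0,0],[0.4,0,0,0,0,0,0]]' 35
```

```text
t: 6.1
tool_pos: [0.6867, 0.0986, 0.0946]
tool_rot: [-3.141, 0.001, -0.005]
contact_force: [0.1, 3.1, 5.4]
opening: 0.0572
```

```bash
python3 -m creep '[[0.4,0,0,-0.015,0,0,0],[0.4,0,0,-0.03,0,0,0],[0.4,0,0,-0.035,0,0,0],[0.4,0,0,-0.035,0,0,0],[0.4,0,0,-0.03,0,0,0],[0.4,-0.004,0.025,0,0,0,0],[0.4,-0.007,0.0385,0,0,0,0],[0.4,-0.007,0.0385,0,0,0,0],[0.4,-0.007,0.0385,0,0,0,0],[0.4,-0.007,0.0385,0,0,0,0],[0.4,-0.007,0.0385,0,0,0,0],[0.4,-0.007,0.0385,0,0,0,0],[0.4,-0.007,0.0385,0,0,0,0],[0.4,-0.007,0.0385,0,0,0,0],[0.4,-0.007,0.0385,0,0,0,0],[0.4,-0.007,0.0385,0,0,0,0],[0.4,-0.007,0.0385,0,0,0,0],[0.4,0,0,0,0,0,0],[0.4,0,0,0,0,0,0]]'; python3 look.py w4 pan
```

```text
t: 8.0
tool_pos: [0.6033, -0.3509, 0.237]
tool_rot: [-3.141, 0.004, 0.001]
contact_force: [-0.0, 0.5, -1.5]
opening: 0.057
tcp [ 0.6037 -0.35    0.2371] yaw [ 1.0e+00 -1.4e-03 -7.0e-04]
pan 0.94 [177.0, 114.0, 326.0, 244.0]
```

View pics/w4.png

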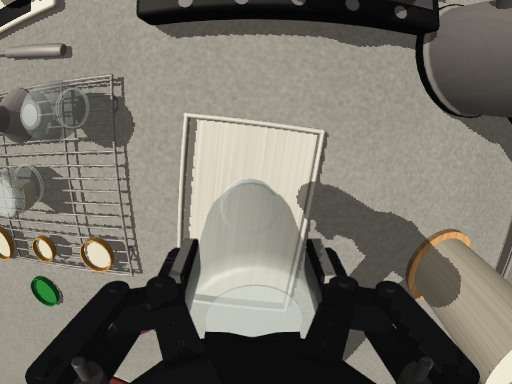

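```bash
cat >> h.py <<'E'
def fplane(u,k,z):
    K=k['mtx']; x=(u[0]-K[0,2])/K[0,0]; y=(u[1]-K[1,2])/K[1,1]; th=np.hypot(x,y)
    d=k['R'].T@np.r_[np.sin(th)*np.r_[x,y]/th,np.cos(th)]; o=-k['R'].T@k['t']; return o+d*(z-o[2])/d[2]
E
python3 - <<'E'
from h import *
k=calibration('wrist')
a,b=fplane((184,115),k,.021),fplane((324,130),k,.021); print(a,b,np.linalg.norm(a-b))
v=(b-a)/np.linalg.norm(b-a); u=np.r_[v[1],-v[0],0]; print(v,(a+b)/2+.14*u, 'u',u)
print(fplane((297,309),k,.021), (a+b)/2-.14*0)
o=ctrl.get_obs()['tool_pos']; print(proj(pts('tall_jar')[:48]+np.r_[o[:2],.0237+.13+.01],k,True)[[0,12,24,36]])
print(proj(np.array([[.604,-.352,.003]]),k,True))
E
```

```text
[ 0.6627767  -0.26728751  0.021     ] [ 0.64435695 -0.43812221  0.021     ] 0.1718248586209256
[-0.10720073 -0.9942374   0.        ] [ 0.51437358 -0.33769676  0.021     ] u [-0.9942374   0.10720073  0.        ]
[ 0.36875736 -0.42070896  0.021     ] [ 0.65356682 -0.35270486  0.021     ]
[[251.25369586 176.16899588]
 [223.62461408 202.86018934]
 [251.32525736 227.90414224]
 [278.9721902  202.86433522]]
[[253.71979322 158.2094715 ]]
```

```bash
python3 -m creep '[[0.4,0,0,0.02,0,0,0],[0.4,0,0,0.035,0,0,0],[0.4,0,0,0.035,0,0,0],[0.4,0,0,0.03,0,0,0],[0.4,0,0,0.02,0,0,0],[0.4,0,0,0.01,0,0,0],[0.4,0,0,0.003,0,0,0],[0.4,0,0,0.002,0,0,0],[0.4,0,0,0,0,0,0],[0.4,0,0,0,0,0,0]]'; python3 -m creep '[[0.4,0,0,0.002,0,0,0],[0.4,0,0,0,0,0,0]]'
```

```text
t: 9.1
tool_pos: [0.6048, -0.3508, 0.0841]
tool_rot: [3.14, -0.001, 0.003]
contact_force: [0.5, -0.0, -1.1]
opening: 0.0572
t: 9.3
tool_pos: [0.604, -0.3505, 0.0806]
tool_rot: [3.141, -0.002, 0.001]
contact_force: [-0.5, -0.5, -1.0]
opening: 0.0572
```

```bash
for i in 1; do python3 -m creep '[[0.4,0,0,0.0015,0,0,0],[0.4,0,0,0,0,0,0]]'; done; python3 -m creep '[[0.4,0,0,0.001,0,0,0],[0.4,0,0,0,0,0,0]]';python3 -m creep '[[0.4,0,0,0.001,0,0,0],[0.4,0,0,0,0,0,0]]'
```

```text
t: 9.5
tool_pos: [0.6038, -0.3502, 0.0785]
tool_rot: [-3.141, 0.002, 0.001]
contact_force: [-0.1, 0.1, -1.0]
opening: 0.057
t: 9.7
tool_pos: [0.604, -0.3503, 0.0778]
tool_rot: [3.142, -0.002, 0.0]
contact_force: [-0.6, -0.6, -1.5]
opening: 0.0572
t: 9.9
tool_pos: [0.6043, -0.3504, 0.0777]
tool_rot: [3.141, -0.002, 0.001]
contact_force: [-0.8, 1.6, 2.4]
opening: 0.0571
```

Contact. I'll open, then rise.

```bash
python3 -m creep '[[0.75,0,0,0,0,0,0],[0.8,0,0,0,0,0,0],[0.9,0,0,0,0,0,0],[1,0,0,0,0,0,0],[1,0,0,0,0,0,0],[1,0,0,-0.02,0,0,0],[1,0,0,-0.04,0,0,0],[1,0,0,-0.04,0,0,0],[1,0,0,-0.04,0,0,0],[1,0,0,-0.04,0,0,0],[1,0,0,0,0,0,0]]'; python3 look.py w5 tall_jar small_lid
python3 - <<'E'
from h import *
k=calibration('wrist')
for b in [d['extent'] for d in models.search_frame('wrist','tall_jar')[:1]]: print(fit('tall_jar',[(np.array(b),k,1)],z=.003,x0=(.6,-.35,0)))
E
```

```text
t: 11.0
tool_pos: [0.6066, -0.3522, 0.2663]
tool_rot: [3.133, -0.002, 0.018]
contact_force: [0.2, -0.7, 1.7]
opening: 0.0853
tcp [ 0.6056 -0.3515  0.2623] yaw [ 1.     -0.001   0.0071]
tall_jar 0.82 [220.0, 141.0, 278.0, 210.0] [ 0.6091 -0.3507  0.02  ] rms 1.7
small_lid 0.75 [39.0, 228.0, 62.0, 258.0] [ 0.4688 -0.0054  0.02  ] rms 1.1
(array([ 0.60220578, -0.3475102 ,  0.003     ]), np.float64(1.071528860723416))
```

View pics/w5.png

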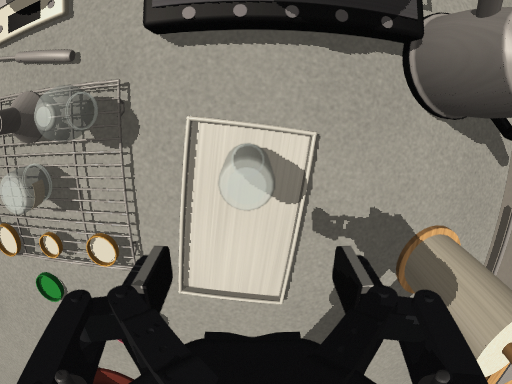

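The tall jar stands upright in the pan at about (246,178), well inside the walls. Next, the small lid.

```bash
python3 -m creep '[[1,-0.0218,-0.0384,0,0,0,0],[1,-0.0218,-0.0384,0,0,0,0],[1,-0.0218,-0.0384,0,0,0,0],[1,-0.0218,-0.0384,0,0,0,0],[1,-0.0218,-0.0384,0,0,0,0],[1,-0.0218,-0.0384,0,0,0,0],[1,-0.0218,-0.0384,0,0,0,0],[1,-0.0218,-0.0384,0.03,0,0,0],[1,-0.0218,-0.0384,0.03,0,0,0],[1,0,0,0.04,0,0,0],[1,0,0,0,0,0,0],[1,0,0,0,0,0,0]]'; python3 look.py w6 small_lid wide_lid spare_lid
```

```text
t: 12.4
tool_pos: [0.4099, -0.0093, 0.1593]
tool_rot: [-3.141, 0.002, 0.006]
contact_force: [-0.2, -0.2, 0.7]
opening: 0.0852
tcp [ 0.4113 -0.0098  0.1612] yaw [ 1.0e+00 -1.7e-03 -2.0e-04]
small_lid 0.95 [222.0, 96.0, 272.0, 147.0] [ 0.467  -0.0054  0.02  ] rms 0.4
wide_lid 0.92 [162.0, 190.0, 227.0, 251.0] [0.3666 0.0495 0.02  ] rms 0.9
wide_lid 0.9 [94.0, 94.0, 161.0, 160.0] [0.4659 0.1122 0.02  ] rms 0.7
wide_lid 0.74 [11.0, 257.0, 43.0, 299.0] [0.2638 0.3211 0.02  ] rms 2.1
spare_lid 0.84 [330.0, 96.0, 388.0, 154.0] [ 0.4664 -0.1127  0.02  ] rms 0.1
spare_lid 0.51 [0.0, 21.0, 71.0, 204.0] [0.5324 0.2102 0.02  ] rms 55.2
```

View pics/w6.png

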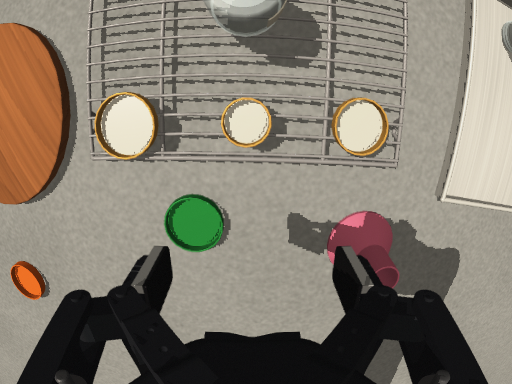

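```bash
python3 -m creep '[[1,0.028,-0.002,0,0,0,0],[1,0.0285,-0.002,0,0,0,0],[1,0,0,0.04,0,0,0],[1,0,0,0.04,0,0,0],[1,0,0,0.03,0,0,0],[1,0,0,0.02,0,0,0],[1,0,0,0.01,0,0,0],[1,0,0,0,0,0,0],[1,0,0,0,0,0,0]]';  python3 look.py w7
```

```text
t: 13.5
tool_pos: [0.4688, -0.0059, 0.0222]
tool_rot: [3.141, -0.002, 0.004]
contact_force: [-1.0, -0.2, -0.0]
opening: 0.0855
tcp [ 0.4691 -0.0058  0.0225] yaw [ 1.     -0.0013  0.0033]
```

```bash
python3 -m creep '[[1,-0.001,0,0.0045,0,0,0],[0.7,0,0,0,0,0,0],[0.6,0,0,0,0,0,0],[0.5,0,0,0,0,0,0],[0.4,0,0,0,0,0,0],[0.3,0,0,0,0,0,0],[0.3,0,0,0,0,0,0],[0.3,0,0,0,0,0,0]]' 25; python3 look.py w7
```

```text
t: 14.35
tool_pos: [0.4678, -0.0056, 0.0178]
tool_rot: [3.141, -0.002, 0.004]
contact_force: [-1.3, -0.2, 7.2]
opening: 0.0454
tcp [ 0.4678 -0.0056  0.0178] yaw [ 1.0e+00 -9.0e-04  2.6e-03]
```

View pics/w7.png

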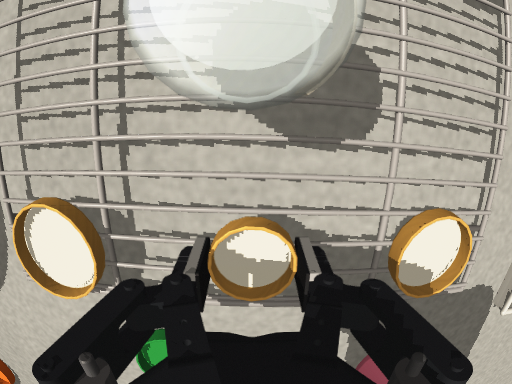

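The small lid is held squarely (opening 45 mm). Moving it to the middle of the pan.

```bash
python3 -m creep '[[0.3,0,0,-0.015,0,0,0],[0.3,0,0,-0.035,0,0,0],[0.3,0,0,-0.035,0,0,0],[0.3,0,0,-0.035,0,0,0],[0.3,0.0049,0.037,0,0,0,0],[0.3,0.0049,0.037,0,0,0,0],[0.3,0.0049,0.037,0,0,0,0],[0.3,0.0049,0.037,0,0,0,0],[0.3,0.0049,0.037,0,0,0,0],[0.3,0.0049,0.037,0,0,0,0],[0.3,0.0049,0.037,0,0,0,0],[0.3,0.0049,0.037,0,0,0,0],[0.3,0.0049,0.037,0,0,0,0],[0.3,0,0,0.03,0,0,0],[0.3,0,0,0.04,0,0,0],[0.3,0,0,0.03,0,0,0],[0.3,0,0,0.02,0,0,0],[0.3,0,0,0.006,0,0,0],[0.3,0,0,0,0,0,0],[0.3,0,0,0,0,0,0]]'; python3 -m creep '[[0.3,0,0,0.003,0,0,0],[0.3,0,0,0,0,0,0]]'
```

```text
t: 16.4
tool_pos: [0.511, -0.3392, 0.0116]
tool_rot: [3.14, -0.002, 0.003]
contact_force: [-0.0, -1.3, 0.0]
opening: 0.0452
t: 16.6
tool_pos: [0.5107, -0.3389, 0.0082]
tool_rot: [3.14, -0.001, 0.002]
contact_force: [0.1, -0.8, 0.1]
opening: 0.0452
```

```bash
python3 -m creep '[[0.3,0,0,0.003,0,0,0],[0.3,0,0,0.001,0,0,0],[0.3,0,0,0,0,0,0]]'; python3 -m creep '[[0.3,0,0,0.001,0,0,0],[0.3,0,0,0,0,0,0]]';python3 -m creep '[[0.3,0,0,0.001,0,0,0],[0.3,0,0,0,0,0,0]]';python3 -m creep '[[0.3,0,0,0.001,0,0,0],[0.3,0,0,0,0,0,0]]'
```

```text
t: 16.9
tool_pos: [0.5099, -0.3383, 0.0029]
tool_rot: [-3.141, 0.002, 0.001]
contact_force: [-0.0, -0.2, 0.1]
opening: 0.045
t: 17.1
tool_pos: [0.5101, -0.3384, 0.002]
tool_rot: [-3.141, 0.002, 0.0]
contact_force: [0.3, 0.0, -1.2]
opening: 0.0454
t: 17.3
tool_pos: [0.51, -0.3384, 0.0009]
tool_rot: [-3.141, 0.002, 0.0]
contact_force: [-0.5, 0.2, -0.3]
opening: 0.0452
t: 17.5
tool_pos: [0.5101, -0.3385, 0.0008]
tool_rot: [-3.141, 0.002, 0.001]
contact_force: [-2.6, 1.3, 5.3]
opening: 0.0451
```

```bash
python3 -m creep '[[0.8,0,0,0,0,0,0],[1,0,0,0,0,0,0],[1,0,0,0,0,0,0],[1,0,0,0,0,0,0],[1,0,0,-0.02,0,0,0],[1,0,0,-0.04,0,0,0],[1,0,0,-0.05,0,0,0],[1,0,0,-0.05,0,0,0],[1,0,0,-0.05,0,0,0],[1,0,0,-0.03,0,0,0],[1,0.012,-0.037,0,0,0,0],[1,0.012,-0.037,0,0,0,0],[1,0.012,-0.037,0,0,0,0],[1,0.012,-0.037,0,0,0,0],[1,0.012,-0.037,0,0,0,0],[1,0.012,-0.037,0,0,0,0],[1,0.012,-0.037,0,0,0,0],[1,0.012,-0.037,0,0,0,0],[1,0.012,-0.037,0,0,0,0],[1,0,0,0,0,0,0]]'; python3 look.py w8 funnel squat_jar small_lid
```

```text
t: 19.5
tool_pos: [0.6191, -0.0016, 0.2398]
tool_rot: [-3.14, -0.006, -0.0]
contact_force: [-0.4, -0.6, 0.5]
opening: 0.0852
tcp [ 0.6187 -0.0037  0.2398] yaw [ 1.0e+00  2.5e-03 -4.0e-04]
funnel 0.79 [304.0, 306.0, 347.0, 343.0] [ 0.3458 -0.1286  0.02  ] rms 11.4
funnel 0.69 [221.0, 72.0, 285.0, 142.0] [ 0.6858 -0.0024  0.02  ] rms 2.0
squat_jar 0.78 [222.0, 166.0, 284.0, 236.0] [ 0.5807 -0.0035  0.02  ] rms 0.2
small_lid 0.9 [444.0, 214.0, 465.0, 243.0] [ 0.5199 -0.3256  0.02  ] rms 2.3
```

View pics/w8.png

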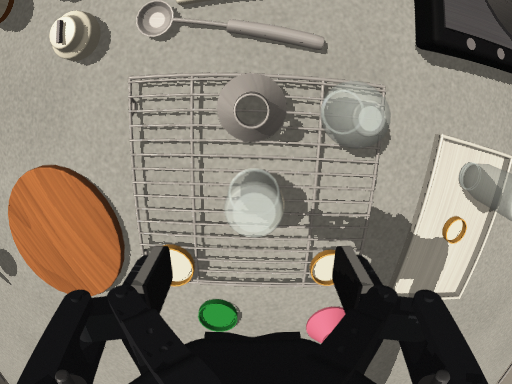

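The lid lies in the pan (454,229) beside the tall jar, and the funnel spout is at (252,110). Grasping the spout.

```bash
python3 -m creep '[[1,0.033,0,0,0,0,0],[1,0.034,0,0,0,0,0],[1,0,0,0.04,0,0,0],[1,0,0,0.05,0,0,0],[1,0,0,0.04,0,0,0],[1,0,0,0.03,0,0,0],[1,0,0,0.017,0,0,0],[1,0,0,0,0,0,0],[0.7,0,0,0,0,0,0],[0.5,0,0,0,0,0,0],[0.4,0,0,0,0,0,0],[0.3,0,0,0,0,0,0],[0.2,0,0,0,0,0,0],[0.2,0,0,0,0,0,0],[0.2,0,0,0,0,0,0],[0.2,0,0,0,0,0,0]]' 30
```

```text
t: 21.3
tool_pos: [0.6886, -0.0043, 0.0686]
tool_rot: [-3.139, 0.001, -0.012]
contact_force: [-1.1, 3.9, 7.8]
opening: 0.049
```

```bash
python3 -m creep '[[0.2,0,0,0,0,0,0],[0.2,0,0,0,0,0,0],[0.2,0,0,0,0,0,0]]';python3 look.py w9
```

```text
t: 21.6
tool_pos: [0.6886, -0.0043, 0.0686]
tool_rot: [-3.139, 0.001, -0.012]
contact_force: [-0.4, 4.0, 7.5]
opening: 0.0487
tcp [ 0.6886 -0.0043  0.0686] yaw [ 1.0e+00 -8.0e-04  7.8e-03]
```

View pics/w9.png

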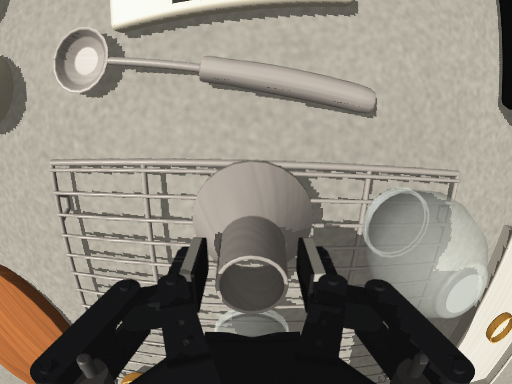

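The fingers stopped at 49 mm with the spout not yet gripped, which looks like the tips on the cone. I'll open a little, rise and close again.

```bash
python3 -m creep '[[0.8,0,0,0,0,0,0],[0.8,0,0,-0.005,0,0,0],[0.8,0,0,-0.008,0,0,0],[0.8,0,0,0,0,0,0],[0.5,0,0,0,0,0,0],[0.4,0,0,0,0,0,0],[0.2,0,0,0,0,0,0],[0.2,0,0,0,0,0,0],[0.2,0,0,0,0,0,0],[0.2,0,0,0,0,0,0]]' 30
```

```text
t: 22.65
tool_pos: [0.6857, -0.0054, 0.0766]
tool_rot: [-3.141, 0.001, -0.001]
contact_force: [-1.9, 0.4, 5.1]
opening: 0.0441
```

```bash
python3 -m creep '[[0.2,0,0,0,0,0,0],[0.2,0,0,0,0,0,0]]';python3 look.py w10
python3 - <<'E'
from h import *
import cv2
a=cv2.imread('pics/w10.png')[150:384,100:420]; s=get_image('side')[120:240,260:400,::-1]
cv2.imwrite('pics/c10.png',np.hstack([cv2.resize(a,(480,351)),cv2.resize(s,(410,351),interpolation=2)][:2])[:, :890][:, ::1] if 0 else np.vstack([cv2.resize(a,(480,351)),cv2.resize(s,(480,249*1),interpolation=2)]))
E
```

```text
t: 22.85
tool_pos: [0.6856, -0.0053, 0.0766]
tool_rot: [-3.141, 0.001, -0.0]
contact_force: [-3.0, 1.8, 5.8]
opening: 0.0445
tcp [ 0.6857 -0.0053  0.0767] yaw [ 1.e+00 -1.e-03  4.e-04]
```

View pics/c10.png

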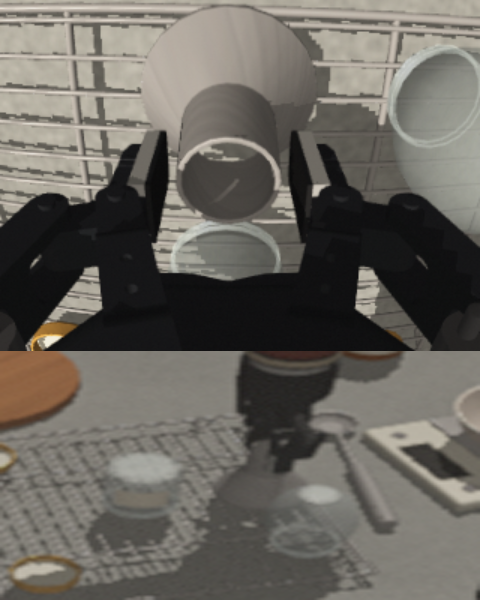

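There are clear gaps at both sides of the spout, so the contact surface seems to be a wide taper. I'll try lifting slightly with more grip and see whether it follows.

```bash
python3 -m creep '[[0.2,0,0,0,0,0,0],[0.2,0,0,0,0,0,0],[0.2,0,0,-0.003,0,0,0],[0.2,0,0,-0.004,0,0,0],[0.2,0,0,-0.004,0,0,0],[0.2,0,0,-0.004,0,0,0],[0.2,0,0,0,0,0,0],[0.2,0,0,0,0,0,0]]' 45; python3 look.py w11 funnel
```

```text
t: 23.75
tool_pos: [0.6855, -0.0057, 0.0912]
tool_rot: [3.141, -0.002, 0.0]
contact_force: [0.3, -0.3, -2.0]
opening: 0.0432
tcp [ 0.6854 -0.0057  0.091 ] yaw [ 1.e+00 -1.e-03 -1.e-04]
funnel 0.56 [193.0, 154.0, 314.0, 298.0] [ 0.6804 -0.0073  0.02  ] rms 5.6
funnel 0.49 [61.0, 146.0, 446.0, 384.0] [ 0.6847 -0.0065  0.02  ] rms 109.3
```

Run:
```python
import cv2,numpy as np
a=cv2.imread('pics/w10.png')[140:330,130:390];b=cv2.imread('pics/w11.png')[140:330,130:390]
cv2.imwrite('pics/c11.png',cv2.resize(np.hstack([a,b]),None,fx=1.5,fy=1.5))
```

```text
(no output)
```

View pics/c11.png

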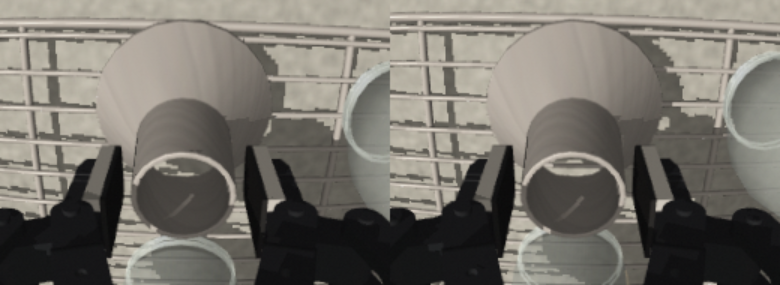

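The funnel is held: it moves with the gripper and its shadow has shifted. I'll carry it gently to the near end of the pan.

```bash
python3 -m creep '[[0.2,0,0,-0.01,0,0,0],[0.2,0,0,-0.025,0,0,0],[0.2,0,0,-0.03,0,0,0],[0.2,0,0,-0.025,0,0,0],[0.2,0,0,-0.015,0,0,0],[0.2,-0.0063,0.0081,0,0,0,0],[0.2,-0.012,0.015,0,0,0,0],[0.2,-0.0183,0.0231,0,0,0,0],[0.2,-0.0183,0.0231,0,0,0,0],[0.2,-0.0183,0.0231,0,0,0,0],[0.2,-0.0183,0.0231,0,0,0,0],[0.2,-0.0183,0.0231,0,0,0,0],[0.2,-0.0183,0.0231,0,0,0,0],[0.2,-0.0183,0.0231,0,0,0,0],[0.2,-0.0183,0.0231,0,0,0,0],[0.2,-0.0183,0.0231,0,0,0,0],[0.2,-0.0183,0.0231,0,0,0,0],[0.2,-0.0183,0.0231,0,0,0,0],[0.2,-0.0183,0.0231,0,0,0,0],[0.2,-0.012,0.015,0,0,0,0]]'; python3 -m creep '[[0.2,-0.006,0.008,0,0,0,0],[0.2,0,0,0,0,0,0],[0.2,0,0,0,0,0,0]]'; python3 look.py w12
```

```text
t: 25.85
tool_pos: [0.4317, -0.3215, 0.1933]
tool_rot: [-3.139, 0.005, 0.006]
contact_force: [0.4, 0.4, -1.5]
opening: 0.0436
t: 26.15
tool_pos: [0.4288, -0.3281, 0.1951]
tool_rot: [-3.14, 0.002, 0.001]
contact_force: [-0.2, 0.1, -1.0]
opening: 0.0437
tcp [ 0.4292 -0.328   0.1954] yaw [ 1.e+00 -5.e-04 -6.e-04]
```

View pics/w12.png

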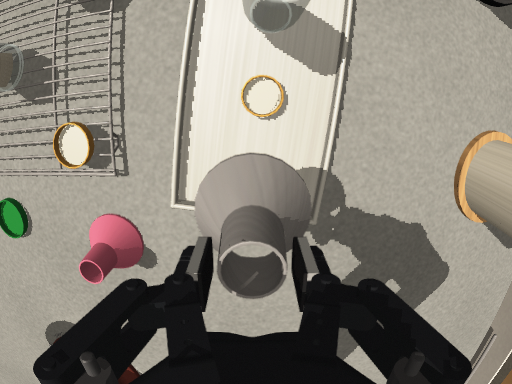

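The funnel hangs level; the lid is at (264,97) and the pan's near corners at (172,206) and (316,221). I'll check the pan fit before lowering.

Run:
```python
from h import *
k=calibration('wrist')
print(fplane((264,97),k,.015))
a,b=fplane((172,206),k,.021),fplane((316,221),k,.021); v=(b-a)/np.linalg.norm(b-a); u=np.r_[-v[1],v[0],0]
print(a,b,np.linalg.norm(b-a),u,(a+b)/2+.14*u)
for z in (.13,.137,.145):print(z,ext('funnel',np.r_[.4292,-.328,z],k,1).round())
```

```text
[ 0.50845011 -0.34117879  0.015     ]
[ 0.3861762  -0.23455041  0.021     ] [ 0.36720398 -0.40411221  0.021     ] 0.1706198938236906 [ 0.99379851 -0.11119584  0.        ] [ 0.51582188 -0.33489873  0.021     ]
0.13 [196. 151. 307. 292.]
0.137 [194. 153. 308. 300.]
0.145 [192. 156. 310. 310.]
```

```bash
python3 -m creep '[[0.2,0.003,0,0.01,0,0,0],[0.2,0,0,0.025,0,0,0],[0.2,0,0,0.03,0,0,0],[0.2,0,0,0.03,0,0,0],[0.2,0,0,0.02,0,0,0],[0.2,0,0,0.01,0,0,0],[0.2,0,0,0.003,0,0,0],[0.2,0,0,0,0,0,0],[0.2,0,0,0,0,0,0]]'; for i in 1; do python3 -m creep '[[0.2,0,0,0.003,0,0,0],[0.2,0,0,0,0,0,0]]'; python3 -m creep '[[0.2,0,0,0.002,0,0,0],[0.2,0,0,0,0,0,0]]';python3 -m creep '[[0.2,0,0,0.0015,0,0,0],[0.2,0,0,0,0,0,0]]'; done
```

```text
t: 27.1
tool_pos: [0.4331, -0.3293, 0.0695]
tool_rot: [3.14, -0.001, 0.003]
contact_force: [0.0, -0.4, -1.2]
opening: 0.0429
t: 27.3
tool_pos: [0.4325, -0.329, 0.0657]
tool_rot: [3.141, -0.002, 0.001]
contact_force: [0.7, -0.0, -0.9]
opening: 0.0436
t: 27.5
tool_pos: [0.4321, -0.3287, 0.063]
tool_rot: [-3.142, 0.002, 0.0]
contact_force: [-0.5, -0.5, -0.6]
opening: 0.0434
t: 27.7
tool_pos: [0.4321, -0.3286, 0.0614]
tool_rot: [-3.141, 0.002, 0.0]
contact_force: [-0.5, -0.1, -2.0]
opening: 0.0436
```

```bash
python3 -m creep '[[0.2,0,0,0.001,0,0,0],[0.2,0,0,0,0,0,0]]';python3 -m creep '[[0.2,0,0,0.001,0,0,0],[0.2,0,0,0,0,0,0]]';python3 -m creep '[[0.2,0,0,0.001,0,0,0],[0.2,0,0,0,0,0,0]]'
```

```text
t: 27.9
tool_pos: [0.4322, -0.3286, 0.0604]
tool_rot: [-3.141, 0.002, 0.0]
contact_force: [-0.2, -0.5, -0.2]
opening: 0.0433
t: 28.1
tool_pos: [0.4324, -0.3288, 0.06]
tool_rot: [3.141, -0.002, 0.0]
contact_force: [-0.8, 0.7, 1.6]
opening: 0.0433
t: 28.3
tool_pos: [0.4325, -0.329, 0.0598]
tool_rot: [3.141, -0.001, 0.0]
contact_force: [-1.9, 1.1, 6.3]
opening: 0.0431
```

```bash
python3 -m creep '[[0.7,0,0,0,0,0,0],[1,0,0,0,0,0,0],[1,0,0,0,0,0,0],[1,0,0,0,0,0,0],[1,0,0,-0.02,0,0,0],[1,0,0,-0.04,0,0,0],[1,0,0,-0.04,0,0,0],[1,0,0,-0.04,0,0,0],[1,0,0,-0.04,0,0,0],[1,0.0095,-0.036,0,0,0,0],[1,0.0095,-0.036,0,0,0,0],[1,0.0095,-0.036,0,0,0,0],[1,0.0095,-0.036,0,0,0,0],[1,0.0095,-0.036,0,0,0,0],[1,0.0095,-0.036,0,0,0,0],[1,0.0095,-0.036,0,0,0,0],[1,0.0095,-0.036,0,0,0,0],[1,0.0095,-0.036,0,0,0,0],[1,0,0,0,0,0,0],[1,0,0,0,0,0,0]]'; python3 look.py w13 squat_jar board
```

```text
t: 30.3
tool_pos: [0.518, -0.0043, 0.2384]
tool_rot: [3.141, 0.001, -0.001]
contact_force: [-0.2, -0.5, 0.1]
opening: 0.0852
tcp [ 0.5179 -0.005   0.2384] yaw [ 1.e+00 -7.e-04 -5.e-04]
squat_jar 0.76 [219.0, 81.0, 286.0, 150.0] [ 0.5788 -0.0053  0.02  ] rms 1.0
board 0.7 [0.0, 98.0, 114.0, 247.0] [0.4993 0.3119 0.    ] rms 3.0
board 0.7 [432.0, 189.0, 487.0, 245.0] [ 0.3582 -0.4371  0.    ] rms 35.9
```

View pics/w13.png

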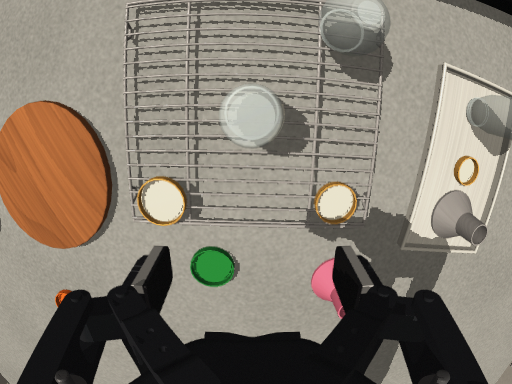

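All three items stand in the pan. The squat jar is centred at (252,116), and its fit gives (0.580,-0.005). Descending on it.

```bash
python3 -m creep '[[1,0.031,0,0,0,0,0],[1,0.031,0,0,0,0,0],[1,0,0,0.04,0,0,0],[1,0,0,0.04,0,0,0],[1,0,0,0.02,0,0,0],[1,0,0,0,0,0,0]]'; python3 look.py w14 squat_jar;  python3 -m creep '[[1,0,0,0.03,0,0,0],[1,0,0,0.03,0,0,0],[1,0,0,0.025,0,0,0],[1,0,0,0.013,0,0,0],[1,0,0,0,0,0,0]]'
```

```text
t: 31.05
tool_pos: [0.5771, -0.0058, 0.134]
tool_rot: [-3.141, 0.005, 0.013]
contact_force: [0.3, -0.9, -0.3]
opening: 0.0851
tcp [ 0.5788 -0.0058  0.1369] yaw [ 1.     -0.0028 -0.0037]
squat_jar 0.56 [198.0, 149.0, 298.0, 253.0] [ 0.5793 -0.0035  0.02  ] rms 2.0
t: 31.65
tool_pos: [0.5798, -0.0051, 0.0403]
tool_rot: [-3.141, 0.002, 0.002]
contact_force: [-0.0, 0.1, 0.3]
opening: 0.0855
```

```bash
python3 -m creep '[[0.8,0,0,0,0,0,0],[0.7,0,0,0,0,0,0],[0.6,0,0,0,0,0,0],[0.5,0,0,0,0,0,0],[0.5,0,0,0,0,0,0],[0.5,0,0,0,0,0,0]]' 35; python3 -m creep '[[0.5,0,0,-0.015,0,0,0],[0.5,0,0,-0.03,0,0,0],[0.5,0,0,-0.03,0,0,0],[0.5,0,0,-0.03,0,0,0],[0.5,0,0,-0.015,0,0,0],[0.5,0,0,0,0,0,0]]'
```

```text
t: 32.25
tool_pos: [0.5822, -0.0052, 0.0434]
tool_rot: [3.141, -0.002, 0.008]
contact_force: [0.2, -0.4, 7.1]
opening: 0.065
t: 32.85
tool_pos: [0.5817, -0.005, 0.164]
tool_rot: [3.141, -0.002, 0.009]
contact_force: [-0.0, -0.3, -1.9]
opening: 0.0651
```

```bash
python3 -m creep '[[0.5,-0.0013,-0.016,0,0,0,0],[0.5,-0.0027,-0.0319,0,0,0,0],[0.5,-0.0027,-0.0319,0,0,0,0],[0.5,-0.0027,-0.0319,0,0,0,0],[0.5,-0.0027,-0.0319,0,0,0,0],[0.5,-0.0027,-0.0319,0,0,0,0],[0.5,-0.0027,-0.0319,0,0,0,0],[0.5,-0.0027,-0.0319,0,0,0,0],[0.5,-0.0027,-0.0319,0,0,0,0],[0.5,-0.0027,-0.0319,0,0,0,0],[0.5,-0.0013,-0.016,0,0,0,0],[0.5,0,0,0,0,0,0]]'; python3 look.py w15 board;  python3 -m creep '[[0.5,0,0,0.02,0,0,0],[0.5,0,0,0.035,0,0,0],[0.5,0,0,0.03,0,0,0],[0.5,0,0,0.02,0,0,0],[0.5,0,0,0.008,0,0,0],[0.5,0,0,0,0,0,0],[0.5,0,0,0,0,0,0]]'; python3 -m creep '[[0.5,0,0,0.003,0,0,0],[0.5,0,0,0,0,0,0]]';python3 -m creep '[[0.5,0,0,0.002,0,0,0],[0.5,0,0,0,0,0,0]]'
```

```text
t: 34.05
tool_pos: [0.5518, 0.3159, 0.1585]
tool_rot: [3.14, 0.003, -0.005]
contact_force: [0.7, -0.3, -0.6]
opening: 0.065
tcp [0.5523 0.3146 0.1588] yaw [ 1.0e+00  8.0e-04 -2.6e-03]
board 0.91 [142.0, 113.0, 359.0, 260.0] [0.4956 0.317  0.    ] rms 27.1
t: 34.85
tool_pos: [0.5545, 0.314, 0.0489]
tool_rot: [-3.141, 0.003, -0.003]
contact_force: [0.1, 0.8, -0.9]
opening: 0.0653
t: 35.05
tool_pos: [0.5542, 0.3145, 0.0458]
tool_rot: [-3.141, 0.002, -0.003]
contact_force: [0.0, -0.4, -1.3]
opening: 0.0653
t: 35.25
tool_pos: [0.5535, 0.3143, 0.0427]
tool_rot: [-3.142, 0.001, -0.0]
contact_force: [0.3, -0.7, 0.3]
opening: 0.0651
```

```bash
python3 -m creep '[[0.5,0,0,0.001,0,0,0],[0.5,0,0,0,0,0,0]]';python3 -m creep '[[0.5,0,0,0.001,0,0,0],[0.5,0,0,0,0,0,0]]';python3 -m creep '[[0.5,0,0,0.001,0,0,0],[0.5,0,0,0,0,0,0]]'
```

```text
t: 35.45
tool_pos: [0.5535, 0.3143, 0.0416]
tool_rot: [-3.142, 0.001, 0.0]
contact_force: [-0.5, -0.2, -1.9]
opening: 0.0649
t: 35.65
tool_pos: [0.5535, 0.3144, 0.0415]
tool_rot: [3.141, -0.001, -0.0]
contact_force: [-2.6, -1.7, 5.1]
opening: 0.065
t: 35.85
tool_pos: [0.5536, 0.3144, 0.0415]
tool_rot: [3.141, -0.001, -0.001]
contact_force: [-6.1, -3.0, 10.6]
opening: 0.0651
```

```bash
python3 -m creep '[[0.5,0,0,-0.001,0,0,0],[0.85,0,0,0,0,0,0],[1,0,0,0,0,0,0],[1,0,0,0,0,0,0],[1,0,0,0,0,0,0],[1,0,0,-0.02,0,0,0],[1,0,0,-0.04,0,0,0],[1,0,0,-0.04,0,0,0],[1,0,0,-0.02,0,0,0],[1,-0.024,0.0337,0,0,0,0],[1,-0.024,0.0337,0,0,0,0],[1,-0.024,0.0337,0,0,0,0],[1,-0.024,0.0337,0,0,0,0],[1,-0.024,0.0337,0,0,0,0],[1,-0.024,0.0337,0,0,0,0],[1,0,0,0,0,0,0],[1,0,0,0,0,0,0]]'; python3 look.py w16 wide_lid board;  python3 - <<'E'
from h import *
k=calibration('wrist')
for d in models.search_frame('wrist','squat_jar')[:1]: print(d['conf'],fit('squat_jar',[(np.array(d['extent']),k,1)],z=.018,x0=(.55,.31,0)))
get_image('top'); k=calibration('top')
for d in models.search_frame('top','squat_jar')[:2]: print(d['conf'],d['extent'],fit('squat_jar',[(np.array(d['extent']),k,0)],z=.018,x0=(.55,.31,0)))
E
```

```text
t: 37.55
tool_pos: [0.4093, 0.1118, 0.1608]
tool_rot: [-3.141, 0.004, -0.002]
contact_force: [0.4, 0.7, 0.2]
opening: 0.0852
tcp [0.4097 0.1123 0.161 ] yaw [ 1.     -0.0015  0.0013]
wide_lid 0.74 [68.0, 270.0, 109.0, 298.0] [0.2602 0.3295 0.02  ] rms 8.2
wide_lid 0.7 [272.0, 192.0, 335.0, 251.0] [0.3646 0.0586 0.02  ] rms 1.7
wide_lid 0.59 [212.0, 88.0, 287.0, 157.0] [0.4656 0.1136 0.02  ] rms 1.3
board 0.79 [3.0, 1.0, 172.0, 206.0] [0.4929 0.3122 0.    ] rms 3.8
board 0.52 [197.0, 0.0, 488.0, 172.0] [0.5332 0.04   0.    ] rms 39.6
0.63 (array([0.55341591, 0.31427976, 0.018     ]), np.float64(1.0296781166537334))
0.74 [101.6, 156.3, 139.9, 182.5] (array([0.55160525, 0.31221277, 0.018     ]), np.float64(2.0193957369236926))
0.51 [214.0, 196.4, 219.2, 213.2] (array([0.461282  , 0.06587602, 0.018     ]), np.float64(10.899700984178192))
```

```bash
python3 -m creep '[[1,0.028,0,0,0,0,0],[1,0.0285,0,0,0,0,0],[1,0,0,0.04,0,0,0],[1,0,0,0.04,0,0,0],[1,0,0,0.03,0,0,0],[1,0,0,0.015,0,0,0],[1,0,0,0,0,0,0],[1,0,0,0,0,0,0]]'; python3 -m creep '[[1,0,0,0.01,0,0,0],[1,0,0,0.01,0,0,0],[1,0,0,0,0,0,0]]'; python3 look.py w17 wide_lid
```

```text
t: 38.65
tool_pos: [0.4662, 0.1125, 0.0358]
tool_rot: [3.142, -0.001, -0.0]
contact_force: [0.0, -0.5, 0.4]
opening: 0.0853
t: 38.95
tool_pos: [0.4648, 0.1121, 0.0144]
tool_rot: [3.141, -0.002, -0.003]
contact_force: [0.0, -0.2, 0.2]
opening: 0.0856
tcp [0.4652 0.1121 0.0149] yaw [ 1.     -0.001  -0.0014]
wide_lid 0.87 [179.0, 194.0, 316.0, 316.0] [0.4672 0.1137 0.02  ] rms 1.2
wide_lid 0.6 [302.0, 325.0, 336.0, 344.0] [0.3761 0.0453 0.02  ] rms 39.0
```

```bash
python3 -m creep '[[0.85,0,0,0,0,0,0],[0.75,0,0,0,0,0,0],[0.65,0,0,0,0,0,0],[0.55,0,0,0,0,0,0],[0.55,0,0,0,0,0,0],[0.55,0,0,0,0,0,0]]' 25; python3 -m creep '[[0.55,0,0,-0.015,0,0,0],[0.55,0,0,-0.035,0,0,0],[0.55,0,0,-0.035,0,0,0],[0.55,0,0,-0.02,0,0,0],[0.55,0,0,0,0,0,0]]'; python3 look.py w18 wide_lid
```

```text
t: 39.65
tool_pos: [0.4664, 0.1122, 0.0165]
tool_rot: [-3.142, 0.002, -0.002]
contact_force: [-1.8, -1.2, 5.5]
opening: 0.0642
t: 40.15
tool_pos: [0.4684, 0.1124, 0.1243]
tool_rot: [-3.141, 0.002, -0.012]
contact_force: [-0.3, 0.1, 0.1]
opening: 0.0641
tcp [0.4668 0.1123 0.1219] yaw [ 1.     -0.001   0.0035]
wide_lid 0.87 [186.0, 198.0, 322.0, 315.0] [0.4272 0.1113 0.02  ] rms 30.6
wide_lid 0.84 [288.0, 278.0, 324.0, 312.0] [0.3444 0.0456 0.02  ] rms 15.6
wide_lid 0.53 [444.0, 169.0, 489.0, 220.0] [ 0.4627 -0.116   0.02  ] rms 5.4
```

```bash
python3 -m creep '[[0.55,-0.004,-0.0337,0,0,0,0],[0.55,-0.004,-0.0337,0,0,0,0],[0.55,-0.004,-0.0337,0,0,0,0],[0.55,-0.004,-0.0337,0,0,0,0],[0.55,-0.004,-0.0337,0,0,0,0],[0.55,-0.004,-0.0337,0,0,0,0],[0.55,0,0,0,0,0,0],[0.55,0,0,0.03,0,0,0],[0.55,0,0,0.035,0,0,0],[0.55,0,0,0.02,0,0,0],[0.55,0,0,0.01,0,0,0],[0.55,0,0,0,0,0,0],[0.55,0,0,0,0,0,0]]'; python3 -m creep '[[0.55,0,0,0.004,0,0,0],[0.55,0,0,0,0,0,0]]';python3 -m creep '[[0.55,0,0,0.002,0,0,0],[0.55,0,0,0,0,0,0]]'
```

```text
t: 41.55
tool_pos: [0.4424, 0.3142, 0.0259]
tool_rot: [-3.142, 0.002, -0.0]
contact_force: [-0.6, 0.5, 0.2]
opening: 0.064
t: 41.75
tool_pos: [0.4426, 0.3146, 0.0224]
tool_rot: [-3.141, 0.002, -0.002]
contact_force: [0.1, -0.1, -0.8]
opening: 0.0644
t: 41.95
tool_pos: [0.4421, 0.3145, 0.0198]
tool_rot: [-3.141, 0.001, -0.001]
contact_force: [0.5, 0.3, -0.2]
opening: 0.0643
```

```bash
for i in 1; do python3 -m creep '[[0.55,0,0,0.002,0,0,0],[0.55,0,0,0.001,0,0,0],[0.55,0,0,0,0,0,0]]'; python3 -m creep '[[0.55,0,0,0.001,0,0,0],[0.55,0,0,0,0,0,0]]';python3 -m creep '[[0.55,0,0,0.001,0,0,0],[0.55,0,0,0,0,0,0]]'; done
```

```text
t: 42.25
tool_pos: [0.4418, 0.3143, 0.0163]
tool_rot: [3.141, -0.002, -0.001]
contact_force: [-0.1, -0.9, -0.1]
opening: 0.0645
t: 42.45
tool_pos: [0.4419, 0.3144, 0.0155]
tool_rot: [3.142, -0.002, -0.0]
contact_force: [-0.4, -0.2, -0.3]
opening: 0.0645
t: 42.65
tool_pos: [0.442, 0.3144, 0.0146]
tool_rot: [-3.142, 0.002, -0.0]
contact_force: [0.2, 0.4, -0.2]
opening: 0.0641
```

```bash
for i in 1; do python3 -m creep '[[0.55,0,0,0.001,0,0,0],[0.55,0,0,0,0,0,0]]';python3 -m creep '[[0.55,0,0,0.001,0,0,0],[0.55,0,0,0,0,0,0]]'; done
```

```text
t: 42.85
tool_pos: [0.4421, 0.3145, 0.0145]
tool_rot: [3.141, -0.001, -0.001]
contact_force: [-3.2, -1.6, 5.5]
opening: 0.0641
t: 43.05
tool_pos: [0.4421, 0.3145, 0.0145]
tool_rot: [3.141, -0.001, -0.002]
contact_force: [-5.5, -3.9, 13.2]
opening: 0.0644
```

```bash
python3 -m creep '[[0.55,0,0,-0.0015,0,0,0],[0.85,0,0,0,0,0,0],[1,0,0,0,0,0,0],[1,0,0,0,0,0,0],[1,0,0,0,0,0,0],[1,0,0,-0.02,0,0,0],[1,0,0,-0.04,0,0,0],[1,0,0,-0.05,0,0,0],[1,0,0,-0.05,0,0,0],[1,0,0,-0.05,0,0,0],[1,0,0,-0.04,0,0,0],[1,0,0.04,-0.03,0,0,0],[1,0,0.04,-0.03,0,0,0],[1,0,0.04,0,0,0,0],[1,0,0.04,0,0,0,0],[1,0,0.04,0,0,0,0],[1,0,0.04,0,0,0,0],[1,0,0.04,0,0,0,0],[1,0,0,0,0,0,0],[1,0,0,0,0,0,0]]'; python3 look.py w19
python3 - <<'E'
from h import *
Z=dict(tall_jar=.003,small_lid=.003,funnel=.003,squat_jar=.018,wide_lid=.018,board=0)
X=dict(tall_jar=(.6,-.35),small_lid=(.51,-.34),funnel=(.43,-.33),squat_jar=(.55,.31),wide_lid=(.44,.31),board=(.5,.31))
for c in ['wrist','top']:
    k=calibration(c); im=get_image(c); 
    for n in Z:
        for d in models.search_frame(c,n)[:4]:
            q,e=fit(n,[(np.array(d['extent']),k,c=='wrist')],z=Z[n],x0=X[n]+(0,))
            if e<6: print(c,n,round(d['conf'],2),q.round(3),round(e,1))
    if c=='top': T=im
W=cv2.imread('pics/w19.png')
cv2.imwrite('pics/final.png',np.vstack([cv2.resize(W,(700,525))[:330],cv2.resize(T[90:260,60:440,::-1],(700,270))[:270]]))
E
```

```text
t: 45.05
tool_pos: [0.4417, 0.0339, 0.324]
tool_rot: [-3.141, 0.005, 0.0]
contact_force: [0.0, 0.5, 0.1]
opening: 0.0854
tcp [0.4417 0.0346 0.324 ] yaw [ 1.0e+00 -1.4e-03 -2.0e-04]
wrist small_lid 0.75 [ 0.512 -0.338  0.003] 0.9
wrist funnel 0.84 [ 0.322 -0.14   0.003] 0.9
wrist funnel 0.72 [ 0.435 -0.334  0.003] 1.6
wrist squat_jar 0.7 [0.551 0.313 0.018] 0.4
wrist wide_lid 0.75 [0.439 0.316 0.018] 1.1
wrist wide_lid 0.68 [0.361 0.05  0.018] 0.7
wrist wide_lid 0.57 [0.256 0.33  0.018] 1.2
wrist board 0.94 [0.498 0.316 0.   ] 1.5
top tall_jar 0.69 [ 0.599 -0.352  0.003] 0.2
top small_lid 0.64 [ 0.508 -0.343  0.003] 0.8
top funnel 0.94 [ 0.324 -0.137  0.003] 0.9
top funnel 0.63 [ 0.435 -0.333  0.003] 0.6
top squat_jar 0.87 [0.549 0.322 0.018] 3.4
top wide_lid 0.84 [0.25  0.341 0.018] 4.1
top wide_lid 0.72 [0.352 0.055 0.018] 1.0
top wide_lid 0.63 [0.438 0.326 0.018] 4.7
top board 0.6 [0.492 0.314 0.   ] 1.4
```

View pics/final.png

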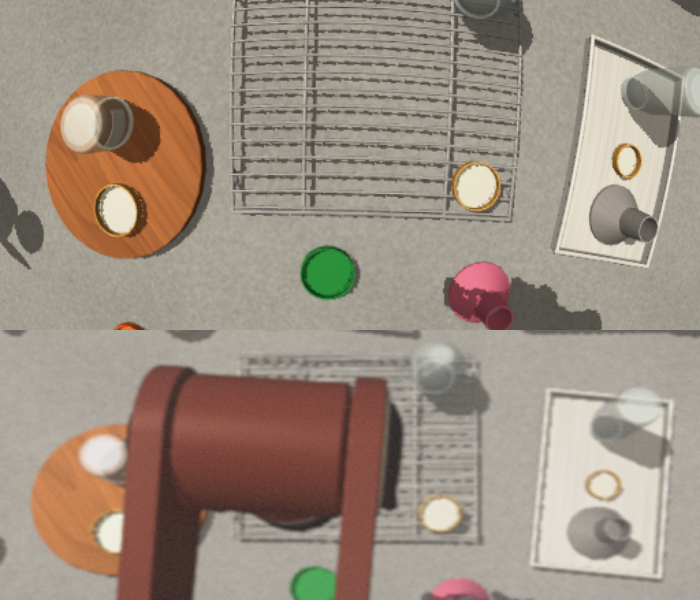

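The final view shows all five things standing apart and flat. The squat jar (95,124) and wide lid (118,210) are inside the board's edge. The tall jar, small lid and funnel are inside the pan walls, and the spare jar and its lid are still on the rack.

```bash
python3 -c "
from station import *
print(finish_job())"
```

```text
the job is handed in; nothing more can be done
None
```

I made up both kits and handed the job in at about 45 s. `finish_job()` gives no verdict, so what follows rests on my own last checks.

- **Pan:** I placed the tall jar first, then the small lid, then the funnel. They stand in a row along the pan with roughly 10 to 15 mm or more between neighbours and to the walls.
- **Board:** I placed the squat jar, then the wide lid, both clear of the edge by about 25 mm or more.
- **Rack:** the round-bellied jar and its lid were not touched.

**Last checks:** in the final wrist and top pictures all five things stand upright and apart. The position fits agree with where I set them down to about 5 mm. The exceptions are the top view's fits of the squat jar and wide lid, about 8 to 12 mm off with poor residuals, probably because the arm hid part of the board. The tall jar was only found by the network in the top view. No force reading at the end of a move went above about 15 N.

**Funnel grip:** the first close stopped at 49 mm without holding the spout. I rose a little and closed again. The fingers then stopped at 44 mm with a visible gap to the 34 mm spout, but the funnel lifted, travelled level and was set down without trouble.

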